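Push the label plate out over the end of the ledge

ROBOT

A 6-joint arm with a two-finger parallel gripper is mounted at the origin on a cart in front of the work surface, level with it; the furniture and walls round the work are solid. World frame = base frame: x ahead of the robot, y to its left, z up, the work surface at z = 0. Lengths are in m, angles in rad, forces in N, time in s.
With the tool pointing down it reaches from about 0.225 to 0.725 m from the base axis. Payload 3.1 kg.
Tool frame: the origin (TCP) lies midway between the tips of the shut fingers; the grasp point (between the pads) lies 19 mm behind it; z points along the fingers, y is the direction in which the jaws open and shut (so a half turn about z gives the same grasp; the last joint's range is limited). The gripper opens to 85 mm and grips with 20 to 120 N. Pads are 22 mm wide; open, the fingers measure 114 mm over their backs; the gripper's body (76 mm by 85 mm) begins 54 mm behind the grasp point. The pads swing forward as they close: fully open they stand 13 mm farther back than shut.
Start: joints at [-1.422, 0.048, 0.099, 1.622, 0, 1.443], TCP at [0.143, -0.505, 0.231] pointing down, gripper open.
Joint ranges: [-2.91, 2.91], [-0.99, 1.94], [-1.21, 1.42], [-2.12, 2.29], [-1.49, 1.47], [-3.14, 3.14]. Speed limits (rad/s): [2.79, 2.79, 3.14, 3.14, 3.14, 3.14].

INTERFACE

Orientations are given as a unit quaternion [x, y, z, w].
In Python, from rig import robot, cams, job gives the robot as it stands. The module is installed in compiled form; this text tells all that it offers.
- The arm moves only by the tool move_arm, never from a script. Its argument "deltas" is one flat list of numbers, 4 for each row, row after row: the shift along the tool's x, y, z in mm, then the turn about the tool's z in degrees. In form: [dx, dy, dz, roll, dx, dy, dz, roll, ...]. A call has 1 to 20 rows; each row is the pose to reach, as a shift and turn from the pose commanded when the call began, along the tool's axes at that moment; what a row does not reach only later rows make up. A row lasts 1/10 s, in which the tool goes at most 50 mm and 8.59 degrees, less where a joint would pass 70% of its speed; a pose out of reach is approached as far as the arm can. A call with a gripper value outside its range is refused whole. "claw" is the closure in counts, from 0 (fully open) to 255 (shut), set as the call begins (left out, the last holds). The fingers move at their own pace and stop on an object; "squeeze" is the grip in N (left out, the last holds). Time passes only in rows, so rows that repeat a pose let the fingers close. It gives the time, the measured TCP pose, the force and the opening at its end, in the units of the state.
- robot.get_obs(): the state, without advancing time (a new reading comes with each control period).
- cams.camera(name): name is "scene" or "top" or "wrist"; returns (picture, depth): 420x560x3 uint8, blue, green, red; 420x560 float32, m along the optical axis (not along the pixel's ray), 0 where there is no reading.
- cams.camera_params(name): a dict with "intrinsics" (3x3 intrinsics, pixels), "R" (3x3) and "t" (3): a world point X has camera coordinates R X + t. Camera axes: x right, y down, z forward; pixel columns grow to the right and rows downward; lengths in m; the calibration is good to about 2 mm. A picture is of the moment at which its call begins: read the wrist's pose just before it. camera_params takes no time and is no camera call; for the wrist camera it gives the pose at the moment of the call.
- job.job_done(): hands the job in, once; it reports no verdict.
The state is a dict: "t": time; "qpos": joint angles; "qvel": joint speeds; "tau": joint torques, N m; "tool_pos": TCP position; "tool_rot": TCP orientation; "contact_force": force on the tool from outside, world axes, zero at the start; "wrist_torque": the same for the moment, N m; "opening": opening from 0.0 (shut) to 1.0 (fully open).
Only numpy, scipy, OpenCV 4.12 (cv2) and the standard library are available. Lean on these libraries where they do the work, as an engineer would, in place of code of your own. Each camera call takes 0.05 s, during which the arm holds its last target. There are 200 camera calls.

TASK

The blank metal label plate lies flat on the low ledge, where nobody can get a finger under it. Without picking it up, push it with the fingertips until its long side lies flat against the fence at the back of the ledge and its short end sticks out by about 35 mm over the end of the ledge where the glass beaker stands. Let go of it there, and leave the beaker, the jar, the brass weight and the tweezers as they stand.

Things in the scene. Friction and masses are not known exactly. Their poses are not given: they have to be found in the camera images.
- ledge: Low grey ledge fixed to the worktop, 300 mm long (its y) and 130 mm deep (its x, pointing away from the robot); yaw within 0.2 rad. Origin: centre of its underside; the flat top is 50 mm above. A fence along the whole far side, inner face at x = +57 mm, 8 mm thick, stands 20 mm above the top. The short ends, at y = +150 and -150 mm, and the near side, at x = -65 mm, are open.
- plate: Bare aluminium plate with four small dark hole marks, loose on the ledge: 92 mm (x) by 130 mm (y) by 8 mm thick, 0.2 to 0.35 kg. Origin: centre of its underside; z up. Starts near the middle of the ledge, 12 to 21 mm off the fence and up to 0.11 rad askew. Flat against the fence, its origin is at x = +11 mm in the ledge's frame.
- plate_left (a point): Middle of the plate's short end at its own y = +65 mm (the left end seen from the robot), half-way up its thickness.
- plate_right (a point): Middle of the plate's short end at its own y = -65 mm (the right end seen from the robot), half-way up its thickness.
- beaker: Clear glass beaker with a pouring lip, 70 mm wide and 70 mm high, loose on the worktop beyond one short end of the ledge, left or right: at that end the plate must stick out. It stands about 260 mm from the ledge's middle along the ledge and 70 mm nearer to the robot, clear of the plate's way. Origin: centre of its underside.
- jar: Brown sample jar with a black screw lid, 62 mm across and 74 mm high, standing loose beyond the other short end of the ledge in the same way. To be left alone. Origin at the centre of its underside.
- weight: Small brass check weight with a knob, 28 mm across and 46 mm high, standing loose on the worktop behind the fence. To be left alone. Origin at the centre of its underside.
- tweezers: Steel tweezers, 121 mm long and 10 mm high, lying loose on the worktop in front of the ledge's near side. To be left alone. Origin at the centre of the underside.
Mind the look-alikes: they are no part of the job. Leave any turquoise look-alike of the beaker alone.

How it is judged:
At the end, for the whole second after the job is handed in: The plate lies flat and still on the ledge, its long side against the fence (the middles of both its short ends within 5 mm of where they are with the plate touching the fence), and the short end on the beaker's side is 23 to 47 mm beyond the end of the ledge (((y of beaker in the frame of ledge above 0 m and y of plate_left in the frame of ledge between 0.173 and 0.197 m) or (y of beaker in the frame of ledge below 0 m and y of plate_right in the frame of ledge between -0.197 and -0.173 m)) and x of each of plate_left, plate_right in the frame of ledge above 0.006 m and height (world z) of plate between 0.047 and 0.053 m and angle between plate's own z axis and vertical below 0.04 rad and linear speed of plate below 0.01 m/s).
It fails at once if the plate is lifted off the ledge or tipped (height (world z) of plate above 0.06 m or angle between plate's own z axis and vertical above 0.15 rad).
It fails at once if the plate falls off the ledge (height (world z) of plate below 0.04 m).
It fails at once if the beaker, jar, brass weight or tweezers are moved by more than 20 mm or knocked over (distance of any of beaker, jar, weight, tweezers from where it was at the start of the episode above 0.02 m or angle between any of beaker, jar, weight's own z axis and vertical above 0.4 rad).
It also fails if it takes over 64 s, if anything falls off the work surface, if the arm or the gripper's body presses on something with over 40 N, if the wrist force passes 120 N, or if a joint passes its speed limit or range.

## Working session

There is one attempt and no reset: what is moved stays moved. The work goes in short steps, Python scripts to look and compute and a tool call to move; the robot and the scene stay as the last step left them, time stands still between calls to the robot, and variables do not carry over. Pictures are saved under pics/ and viewed, about 8 in all and at most 12, crops included, and the job is handed in when it is done.

Besides the shell and the picture viewer there is one more tool, called after "Call:" as name(argument=value, ...) on one line, values as JSON. move_arm: Moves the arm, as the interface text tells. Its arguments: {"type":"object","properties":{"deltas":{"type":"array","items":{"type":"number"}},"claw":{"type":"number"},"squeeze":{"type":"number"}},"required":["deltas"]}

```bash
mkdir -p pics
python3 - <<'E'
from rig import robot,cams
import cv2,numpy as np
o=robot.get_obs();print({k:np.round(v,3) for k,v in o.items()})
for n in("top","scene"):
    im,d=cams.camera(n);cv2.imwrite(f"pics/{n}0.png",im);np.save(f"{n}0.npy",d)
    p=cams.camera_params(n);print(n,p);np.savez(f"{n}0.npz",K=p["intrinsics"],R=p["R"],t=p["t"])
E
```

```text
{'t': np.float64(0.0), 'qpos': array([-1.422,  0.049,  0.098,  1.622, -0.   ,  1.443]), 'qvel': array([-0.001,  0.   , -0.001,  0.001,  0.001,  0.001]), 'tau': array([ 0.0000e+00, -3.3878e+01,  3.2002e+01,  2.0000e-02, -0.0000e+00,
       -0.0000e+00]), 'tool_pos': array([ 0.143, -0.504,  0.23 ]), 'tool_rot': array([ 0.99 ,  0.138, -0.   , -0.001]), 'contact_force': array([-0.315,  0.118,  0.596]), 'wrist_torque': array([0.011, 0.005, 0.007]), 'opening': np.float64(0.997)}
top {'intrinsics': array([[429.07993009,   0.        , 278.10593311],
       [  0.        , 429.07993009, 206.26546795],
       [  0.        ,   0.        ,   1.        ]]), 'R': array([[ 0.00867675, -0.99993958, -0.00674954],
       [-0.99891379, -0.00835843, -0.04584071],
       [ 0.04578153,  0.00713996, -0.99892596]]), 't': array([0.04206387, 0.51910408, 1.02943399])}
scene {'intrinsics': array([[418.03696956,   0.        , 281.84782737],
       [  0.        , 418.03696956, 209.11891031],
       [  0.        ,   0.        ,   1.        ]]), 'R': array([[-0.63905308, -0.76885645,  0.02170056],
       [-0.4287357 ,  0.33264633, -0.83995959],
       [ 0.63858974, -0.54608257, -0.54221488]]), 't': array([0.35712489, 0.26126229, 0.66317334])}
```

View pics/top0.png

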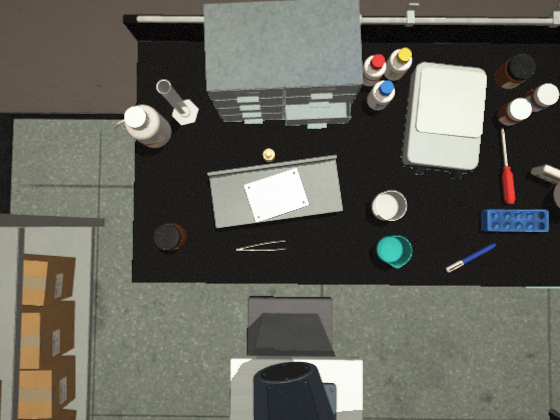

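View pics/scene0.png

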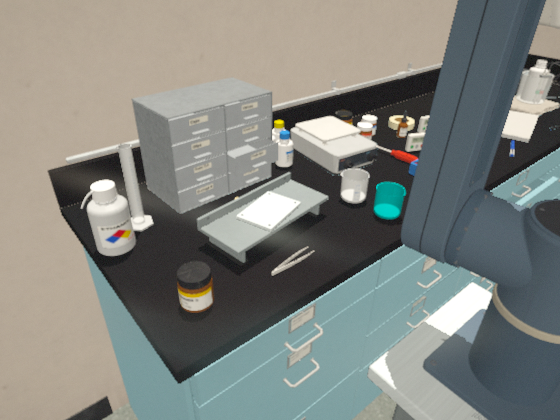

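The top view shows the white plate at about (277,195) on the ledge. The clear beaker is at (389,207) on the −y side, with the turquoise look-alike at (394,251). The jar is at (170,237), the weight at (268,155) and the tweezers at (262,246). The plate therefore goes to −y.

```bash
cat > h.py <<'E'
import cv2,numpy as np
def ray(uv,z,C):
    K,R,t=C["K"],C["R"],C["t"]
    uv=np.atleast_2d(np.asarray(uv,float)); d=np.c_[uv,np.ones(len(uv))]@np.linalg.inv(K).T@R
    c=-R.T@t; return c+d*((np.broadcast_to(z,len(uv))-c[2])/d[:,2])[:,None]
def plate(im,C):
    m=cv2.inRange(im,(215,215,215),(255,255,255)); w=np.zeros_like(m); w[150:235,200:390]=m[150:235,200:390]
    cs,_=cv2.findContours(w,cv2.RETR_EXTERNAL,cv2.CHAIN_APPROX_NONE)
    c=max(cs,key=cv2.contourArea)
    P=ray(c[:,0],.058,C)[:,:2]
    return cv2.minAreaRect((P*1000).astype(np.float32)),cv2.boxPoints(cv2.minAreaRect((P*1000).astype(np.float32)))
E
python3 - <<'E'
from h import *
im=cv2.imread("pics/top0.png");D=np.load("top0.npy");C=np.load("top0.npz")
print("plate",plate(im,C))
v,u=np.mgrid[150:235,200:350]; uv=np.c_[u.ravel(),v.ravel()]
d=D[150:235,200:350].ravel(); c=-C["R"].T@C["t"]
r=np.c_[uv,np.ones(len(uv))]@np.linalg.inv(C["K"]).T
P=(r*d[:,None]-C["t"])@C["R"]
top=P[(P[:,2]>.04)&(P[:,2]<.062)&(d>0)]
print("ledge top z med",np.median(top[:,2]),"rect",cv2.minAreaRect((top[:,:2]*1000).astype(np.float32)))
print(cv2.boxPoints(cv2.minAreaRect((top[:,:2]*1000).astype(np.float32))))
f=P[(P[:,2]>.064)&(P[:,2]<.076)&(d>0)]
print("fence",len(f),f[:,2].max(),cv2.minAreaRect((f[:,:2]*1000).astype(np.float32)))
for n,uv,z in(("beaker rim",(389,205),.07),("jar lid",(170,237),.074),("cabinet",(315,125),.1)):print(n,ray(uv,z,C))
K=cv2.resize(im[145:250,195:415],None,fx=3.6,fy=3.6,interpolation=cv2.INTER_CUBIC);cv2.imwrite("pics/crop0.png",K)
E
```

```text
plate (((543.5597534179688, 51.52747344970703), (91.28226470947266, 130.93017578125), 18.925233840942383), array([[479.15332 ,  98.65072 ],
       [521.6184  , -25.201714],
       [607.9662  ,   4.404228],
       [565.5011  , 128.25665 ]], dtype=float32))
ledge top z med 0.051380986124631135 rect ((567.6510620117188, 54.76383972167969), (164.51039123535156, 300.2764892578125), 8.316637992858887)
[[ 464.5443    191.42552 ]
 [ 507.97742  -105.693214]
 [ 670.7578    -81.89784 ]
 [ 627.3247    215.22089 ]]
fence 483 0.07487482389875315 ((581.3590087890625, 56.554443359375), (68.24124145507812, 298.0421447753906), 8.38284683227539)
beaker rim [[ 0.52109281 -0.20766363  0.07      ]]
jar lid [[0.44370803 0.29181484 0.074     ]]
cabinet [[ 0.69762362 -0.03521049  0.1       ]]
```

View pics/crop0.png

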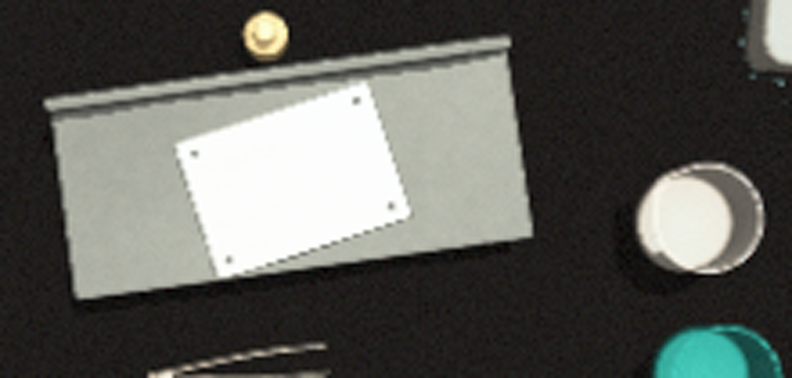

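The crop shows the ledge's near corners at about (78,298) and (530,237), and its right end running from (508,48) to (530,237). The plate's corners are at (177,145), (370,82), (410,215) and (218,277). It is about 10° askew, with its −y far corner nearest the fence.

```bash
cat >> h.py <<'E'
def rot(a): return np.array([[np.cos(a),-np.sin(a)],[np.sin(a),np.cos(a)]])
E
python3 - <<'E'
from h import *
im=cv2.imread("pics/top0.png");C=np.load("top0.npz")
g=lambda a:(195-.36+a[0]/3.6,145-.36+a[1]/3.6)
N=ray([g((78,298)),g((530,237))],.05,C)[:,:2]; F=ray([g((46,99)),g((510,38))],.07,C)[:,:2]
for n,E in(("near",N),("fencefar",F)):print(n,E.round(4),"len",np.linalg.norm(E[0]-E[1]),"yaw",np.arctan2(-(E[0]-E[1])[0],(E[0]-E[1])[1]))
yaw=.5*sum(np.arctan2(-(E[0]-E[1])[0],(E[0]-E[1])[1]) for E in(N,F)); R=rot(yaw)
print("depth",(F.mean(0)-N.mean(0))@R)
o=(N.mean(0)+R@[.065,0]+F.mean(0)-R@[.065,0])/2
print("origin",o,"yaw",yaw)
np.savez("ledge.npz",o=o,yaw=yaw)
r,b=plate(im,C); print("plate c in ledge",(np.array(r[0])/1000-o)@R,"corners",((b/1000-o)@R).round(4))
for n,p in(("beaker",(.521,-.2077)),("jar",(.4437,.2918)),("weight",ray((268.5,155),.04,C)[0,:2]),("cab",(.6976,-.035))):print(n,(np.array(p)-o)@R)
from rig import robot
s=robot.get_obs();from scipy.spatial.transform import Rotation as Ro
print(Ro.from_quat(s["tool_rot"]).as_matrix().round(3))
E
```

```text
near [[ 0.4663  0.1901]
 [ 0.5084 -0.1028]] len 0.2958923067507057 yaw 0.14267111606485489
fencefar [[ 0.5934  0.2095]
 [ 0.6349 -0.0869]] len 0.2993529364260191 yaw 0.13914911173883643
depth [ 0.12799892 -0.00034692]
origin [0.55074994 0.05250112] yaw 0.14091011390184566
plate c in ledge [-7.25566200e-03  4.58197374e-05] corners [[-0.0644  0.0557]
 [-0.0398 -0.0728]
 [ 0.0499 -0.0557]
 [ 0.0252  0.0729]]
beaker [-0.06599883 -0.25344395]
jar [-0.07238077  0.25196164]
weight [0.0900088  0.00506981]
cab [ 0.13310554 -0.10725811]
[[ 0.962  0.273 -0.   ]
 [ 0.273 -0.962  0.002]
 [ 0.    -0.002 -1.   ]]
```

```bash
cat >> h.py <<'E'
def go(xl,yl,z,head=0.):
    """deltas from current pose to a ledge-frame target (m), tool x along ledge heading+head"""
    from rig import robot
    from scipy.spatial.transform import Rotation as Ro
    L=np.load("ledge.npz");s=robot.get_obs();M=Ro.from_quat(s["tool_rot"]).as_matrix()
    w=np.r_[L["o"]+rot(L["yaw"])@[xl,yl],z]; d=M.T@(w-s["tool_pos"])*1000
    h=np.arctan2(M[1,0],M[0,0]); roll=-np.degrees(np.angle(np.exp(1j*(L["yaw"]+head-h))))
    now=(s["tool_pos"][:2]-L["o"])@rot(L["yaw"])
    print("t",s["t"].round(2),"now ledge",now.round(4),"z",s["tool_pos"][2].round(4),"F",s["contact_force"].round(1),"delta",d.round(1),"roll",roll.round(2))
E
python3 -c "
from h import *
go(-.1,0,.14)"
```

```text
Traceback (most recent call last):
  File "h.py", line 21, in go
    print("t",s["t"].round(2),"now ledge",now.round(4),"z",s["tool_pos"][2].round(4),"F",s["contact_force"].round(1),"delta",d.round(1),"roll",roll.round(2))
              ^^^^^^^^^^^^
AttributeError: 'float' object has no attribute 'round'
```

```bash
sed -i 's/s\["t"\].round(2)/round(float(s["t"]),2)/; s/s\["tool_pos"\]\[2\].round(4)/round(float(s["tool_pos"][2]),4)/; s/roll.round(2)/round(float(roll),2)/' h.py
python3 -c "
from h import *
go(-.1,0,.14)"
```

```text
t 0.1 now ledge [-0.4816 -0.4942] z 0.2302 F [-0.3 -0.9  0.7] delta [ 445.  -437.8   91.3] roll 7.79
```

Call:
move_arm(deltas=[445,-438,0,8,445,-438,0,8,445,-438,0,8,445,-438,0,8,445,-438,0,8,445,-438,0,8,445,-438,0,8,445,-438,0,8,445,-438,0,8,445,-438,0,8,445,-438,0,8,445,-438,0,8,445,-438,0,8,445,-438,0,8,445,-438,0,8,445,-438,0,8,445,-438,91,8,445,-438,91,8,445,-438,91,8], claw=0)

```text
t: 2.0
tool_pos: [0.444, 0.0371, 0.1317]
tool_rot: [0.998, 0.067, -0.009, -0.001]
contact_force: [-1.0, 0.8, -0.6]
opening: 0.999
```

```bash
python3 -c "
from h import *
go(-.1,0,.04)"
```

```text
t 2.0 now ledge [-0.1078 -0.0002] z 0.1317 F [-1.   0.8 -0.6] delta [ 9.4  0.  91.5] roll -0.35
```

Call:
move_arm(deltas=[0,0,50,0,0,0,80,0,0,0,95,0,0,0,99,0,0,0,99,0,0,0,99,0])

```text
t: 2.6
tool_pos: [0.4539, 0.0374, 0.044]
tool_rot: [0.998, 0.068, 0.002, 0.0]
contact_force: [0.9, 0.2, 0.6]
opening: 0.999
```

Run:
```python
from h import *
go(-.05,0,.04)
from rig import cams
im,d=cams.camera("scene");cv2.imwrite("pics/s1.png",cv2.resize(im[150:290,180:360],None,fx=4,fy=4))
```

```text
t 2.6 now ledge [-0.098  -0.0013] z 0.044 F [0.9 0.2 0.6] delta [48.  -1.6  4.2] roll -0.26
```

View pics/s1.png

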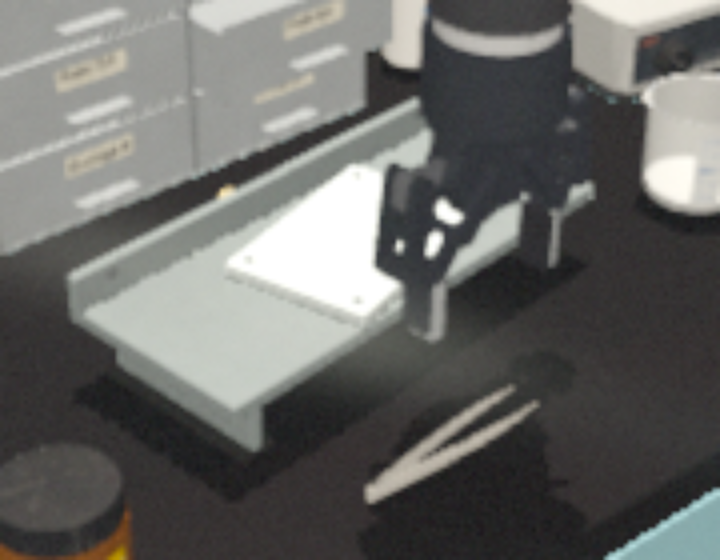

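The left fingertip's bottom is at about (428,337) in the crop, just in front of the plate's near-left corner at (365,320). I'll check the tip height by projection.

Run:
```python
from h import *
L=np.load("ledge.npz");C=np.load("scene0.npz")
for x in(-.109,-.098,-.087):
  for z in(.045,.057,.065):
    w=np.r_[L["o"]+rot(L["yaw"])@[x,.048],z];p=C["K"]@(C["R"]@w+C["t"]);p=p[:2]/p[2]
    print(x,z,((p-[180,150])*4).round(0))
go(-.05,0,.04)
```

```text
-0.109 0.045 [435. 361.]
-0.109 0.057 [436. 342.]
-0.109 0.065 [436. 330.]
-0.098 0.045 [419. 352.]
-0.098 0.057 [420. 333.]
-0.098 0.065 [420. 321.]
-0.087 0.045 [404. 343.]
-0.087 0.057 [404. 325.]
-0.087 0.065 [404. 312.]
t 2.65 now ledge [-0.098  -0.0013] z 0.0439 F [0.8 1.2 0.1] delta [48.  -1.5  4.1] roll -0.25
```

Call:
move_arm(deltas=[3,0,0,0,8,0,0,0,10,0,0,0])

```text
t: 2.95
tool_pos: [0.4628, 0.0393, 0.0419]
tool_rot: [0.998, 0.069, 0.001, 0.0]
contact_force: [0.3, -0.4, 0.1]
opening: 0.997
```

```bash
python3 -c "
from h import *
go(-.05,0,.04)"
```

```text
t 2.95 now ledge [-0.0889 -0.0007] z 0.0419 F [ 0.3 -0.4  0.1] delta [38.9 -0.8  2. ] roll -0.21
```

Call:
move_arm(deltas=[3,0,0,0,6,0,0,0,9,0,0,0,12,0,0,0,15,0,0,0,18,0,0,0,21,0,0,0,24,0,0,0,27,0,0,0,30,0,0,0,33,0,0,0,36,0,0,0,39,0,0,0,41,0,0,0,41,0,0,0])

```text
t: 4.45
tool_pos: [0.503, 0.0448, 0.0414]
tool_rot: [0.998, 0.068, 0.0, 0.0]
contact_force: [-0.1, 0.3, 0.1]
opening: 0.998
```

```bash
python3 -c "
from h import *
go(-.05,0,.04)
from rig import cams
im,d=cams.camera('top');C=np.load('top0.npz');L=np.load('ledge.npz')
cv2.imwrite('pics/t2.png',cv2.resize(im[145:265,195:415],None,fx=3.6,fy=3.6,interpolation=cv2.INTER_CUBIC))
"
```

```text
t 4.45 now ledge [-0.0484 -0.0009] z 0.0414 F [-0.1  0.3  0.1] delta [-1.6 -0.9  1.4] roll -0.22
```

View pics/t2.png

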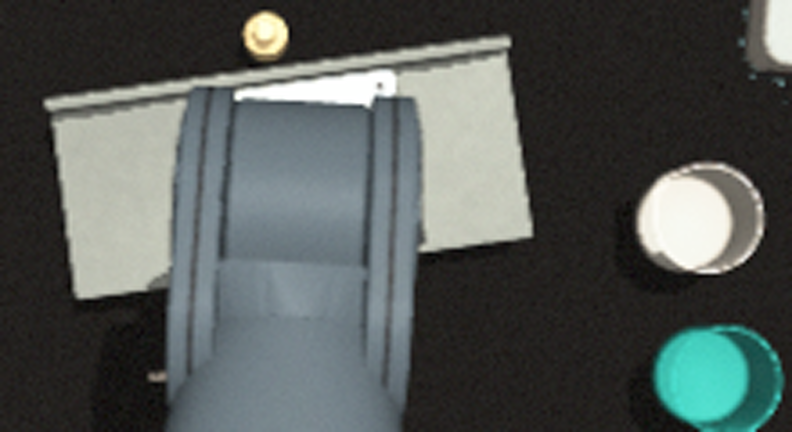

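The plate is turning towards square. Its far edge is close to the fence, and the force shows no contact with it yet. I'll keep pushing.

Call:
move_arm(deltas=[2,0,1,0,4,0,1,0,6,0,1,0,6,0,1,0])

```text
t: 4.9
tool_pos: [0.5051, 0.0452, 0.0403]
tool_rot: [0.998, 0.068, -0.003, 0.001]
contact_force: [-9.3, -2.2, 6.6]
opening: 1.003
```

```bash
python3 -c "
from h import *
go(-.04,0,.04)"
```

```text
t 4.9 now ledge [-0.0462 -0.0008] z 0.0403 F [-9.3 -2.2  6.6] delta [ 6.2 -0.8  0.3] roll -0.23
```

Call:
move_arm(deltas=[-10,0,0,0,-25,0,0,0,-25,0,0,0,-25,0,-45,0,-25,-30,-70,0,-10,-80,-70,0,30,-112,-70,0,54,-115,-70,0,54,-115,-70,0,54,-115,-70,0,54,-115,-70,0,54,-115,-70,0], claw=255)

```text
t: 6.1
tool_pos: [0.5472, 0.1553, 0.1105]
tool_rot: [0.997, 0.077, -0.0, -0.005]
contact_force: [0.3, -0.8, -0.0]
opening: 0.002
```

```bash
python3 -c "
from h import *
go(.015,.115,.053)
from rig import cams
im,d=cams.camera('top');C=np.load('top0.npz');L=np.load('ledge.npz');r,b=plate(im,C)
print(r,((b/1000-L['o'])@rot(L['yaw'])).round(4))
cv2.imwrite('pics/t3.png',cv2.resize(im[145:265,195:415],None,fx=3.6,fy=3.6,interpolation=cv2.INTER_CUBIC))
"
```

```text
t 6.1 now ledge [0.0109 0.1023] z 0.1105 F [ 0.3 -0.8 -0. ] delta [  4.3 -12.1  57.6] roll 0.77
((562.1484375, 44.882347106933594), (90.06238555908203, 130.3684844970703), 7.835267066955566) [[-0.0345  0.0562]
 [-0.0351 -0.0741]
 [ 0.055  -0.0745]
 [ 0.0555  0.0559]]
```

View pics/t3.png

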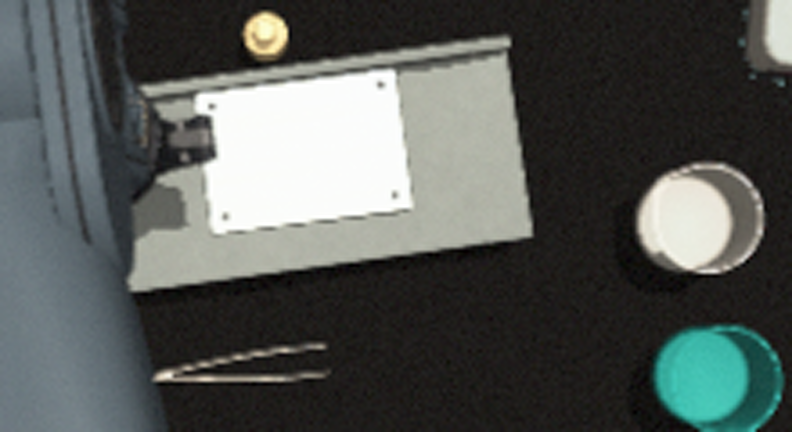

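The plate now lies square against the fence with its ends at ledge y = +0.056 and −0.074. It has to travel 111 mm towards −y. Next I go down beside its left end.

Call:
move_arm(deltas=[0,0,0,0,0,0,25,0,0,0,45,0,0,0,56,0,0,0,56,0,0,0,56,0,0,0,56,0])

```text
t: 6.85
tool_pos: [0.5488, 0.1565, 0.0558]
tool_rot: [0.997, 0.077, 0.001, -0.005]
contact_force: [-0.4, 0.6, -0.4]
opening: 0.004
```

```bash
python3 -c "
from h import *
go(.015,-.055,.053)"
```

```text
t 6.85 now ledge [0.0126 0.1033] z 0.0558 F [-0.4  0.6 -0.4] delta [1.000e-01 1.583e+02 1.300e+00] roll 0.81
```

Call:
move_arm(deltas=[0,6,1,0.8,0,12,1,0.8,0,18,1,0.8,0,24,1,0.8,0,30,1,0.8,0,35,1,0.8,0,40,1,0.8,0,45,1,0.8,0,50,1,0.8,0,55,1,0.8,0,60,1,0.8,0,65,1,0.8,0,70,1,0.8,0,75,1,0.8,0,80,1,0.8,0,85,1,0.8,0,90,1,0.8,0,95,1,0.8,0,95,1,0.8])

```text
t: 8.75
tool_pos: [0.562, 0.0625, 0.0527]
tool_rot: [0.997, 0.07, -0.001, -0.005]
contact_force: [-3.2, 4.1, 2.5]
opening: -0.002
```

```bash
python3 -c "
from h import *
go(.015,-.055,.053)
from rig import cams
im,d=cams.camera('top');C=np.load('top0.npz');L=np.load('ledge.npz');r,b=plate(im,C)
print(r,((b/1000-L['o'])@rot(L['yaw'])).round(4))
cv2.imwrite('pics/t4.png',cv2.resize(im[145:265,195:415],None,fx=3.6,fy=3.6,interpolation=cv2.INTER_CUBIC))
"
```

```text
t 8.75 now ledge [0.0126 0.0083] z 0.0527 F [-3.2  4.1  2.5] delta [ 2.4 63.3 -1. ] roll 0.01
((574.5993041992188, -34.78205871582031), (90.65023803710938, 78.73802947998047), 8.252806663513184) [[-0.0341 -0.0505]
 [-0.0338 -0.1293]
 [ 0.0568 -0.129 ]
 [ 0.0566 -0.0503]]
```

View pics/t4.png

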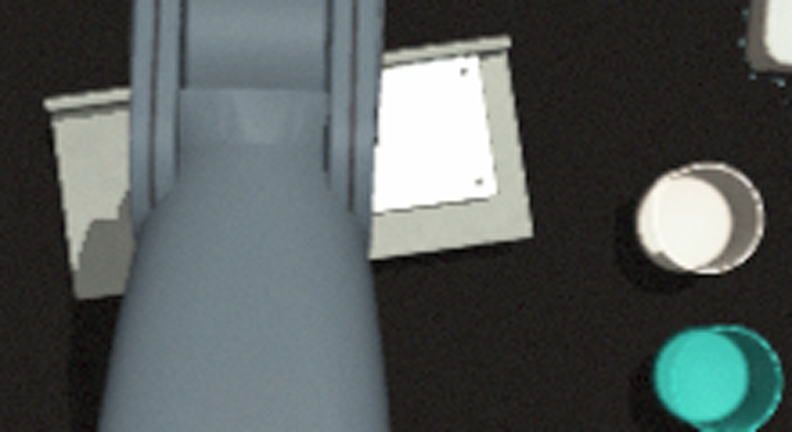

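The plate is sliding along the fence without turning. Its right end is at y = −0.129, so 56 mm remain.

Call:
move_arm(deltas=[0,5,0,0,0,10,0,0,0,15,0,0,0,20,0,0,0,25,0,0,0,30,0,0,0,35,0,0,0,40,0,0,0,45,0,0,0,50,0,0,0,54,0,0,0,56,0,0,0,56,0,0,0,56,0,0])

```text
t: 10.2
tool_pos: [0.5706, 0.0071, 0.0521]
tool_rot: [0.997, 0.071, -0.0, -0.005]
contact_force: [-1.2, 4.1, 1.4]
opening: 0.001
```

```bash
python3 -c "
from h import *
go(.015,-.055,.053)
from rig import cams
im,d=cams.camera('top');C=np.load('top0.npz');L=np.load('ledge.npz');r,b=plate(im,C)
print(r,((b/1000-L['o'])@rot(L['yaw'])).round(4))
cv2.imwrite('pics/t5.png',cv2.resize(im[145:265,195:415],None,fx=3.6,fy=3.6,interpolation=cv2.INTER_CUBIC))
"
```

```text
t 10.2 now ledge [ 0.0133 -0.0477] z 0.0521 F [-1.2  4.1  1.4] delta [ 1.7  7.3 -0.9] roll 0.02
((584.9947509765625, -114.32714080810547), (91.04938507080078, 39.47830581665039), 0.43510305881500244) [[-0.032  -0.1444]
 [-0.0373 -0.1835]
 [ 0.053  -0.1956]
 [ 0.0582 -0.1565]]
```

Call:
move_arm(deltas=[0,-10,0,0,0,-25,-10,0,0,-50,-50,0,0,-95,-80,0,0,-140,-80,0,-50,-180,-80,0,-100,-180,-80,0,-130,-180,-80,0,-130,-180,-80,0], claw=0)

```text
t: 11.15
tool_pos: [0.4124, 0.1461, 0.1316]
tool_rot: [0.996, 0.084, -0.005, -0.012]
contact_force: [-0.5, -0.3, -0.1]
opening: 1.001
```

```bash
python3 -c "
from h import *
go(-.1,-.1,.12)
from rig import cams
im,d=cams.camera('top');C=np.load('top0.npz');L=np.load('ledge.npz');r,b=plate(im,C)
print(r,((b/1000-L['o'])@rot(L['yaw'])).round(4))
cv2.imwrite('pics/t6.png',cv2.resize(im[145:265,195:415],None,fx=3.6,fy=3.6,interpolation=cv2.INTER_CUBIC))
"
```

```text
t 11.15 now ledge [-0.1238  0.1121] z 0.1316 F [-0.5 -0.3 -0.1] delta [ 18.1 212.9   6. ] roll 1.58
((578.9451904296875, -65.53071594238281), (90.43978881835938, 128.71792602539062), 8.471198081970215) [[-0.0343 -0.0568]
 [-0.0334 -0.1855]
 [ 0.057  -0.1849]
 [ 0.0561 -0.0562]]
```

View pics/t6.png

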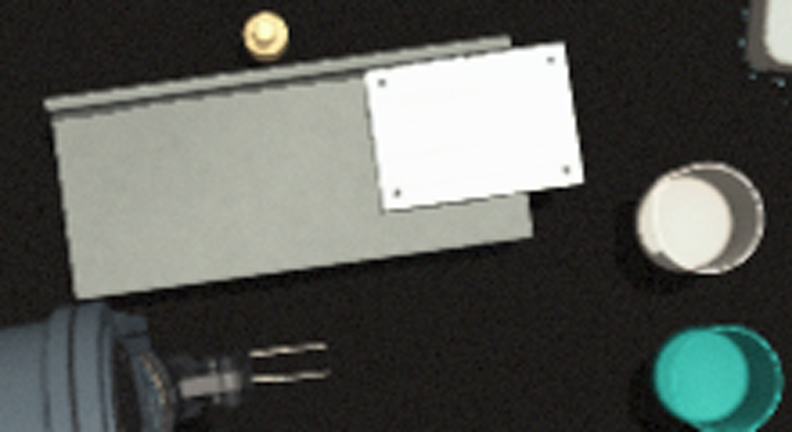

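The plate is square against the fence: its centre is at ledge (0.011, −0.121) and its right end at −0.185, a 35 mm overhang. The arm is clear and everything else stands where it did, so I'm handing in.

```bash
python3 -c "
from rig import job
print(job.job_done())"
```

```text
the job is handed in; nothing more can be done
None
```

The plate now lies flat against the fence, with its short end on the clear beaker's side sticking out about 35 mm. I pushed it square against the fence with the open fingertips, slid it 111 mm along the fence with the shut fingers, and backed away. The job was handed in after about 11 s of the 64 s allowed.

- **Position:** the last top-camera check puts the middles of the plate's short ends at x = 10.9 and 11.4–11.8 mm in the ledge's frame (11 mm when touching the fence). The overhanging end is at y = −185 mm, within the −173 to −197 mm allowed. The plate is square to within about 0.007 rad.
- **Other things:** in that last view the beaker, jar-side area, brass weight and tweezers showed no visible movement. The jar itself was outside the cropped view and the tweezers were partly behind the arm. I judged all of this by eye, not by measurement.
- **Forces:** contact readings between moves stayed below about 12 N.
- **Not separately checked:** I did not measure the plate's height or speed at the end.
- **Disagreements:**
  - At the start the plate was about 0.19 rad askew, more than the 0.11 rad stated; the first push corrected that.
  - The measured ledge edge came out at 296 to 299 mm against the stated 300 mm, within the pixel and calibration error.

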